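# Shut the mended radio and hold it in the bar clamp

## Robot

A 7-joint arm with a two-finger parallel gripper is mounted at the origin on the work surface. World frame = base frame: x ahead of the robot, y to its left, z up, the work surface at z = 0. Lengths are in m, angles in degrees, forces in N, time in s.
With the tool pointing down it reaches from about 0.425 to 0.875 m from the base axis. Payload 4.7 kg.
Tool frame: the origin (TCP) lies at the very end of the fingers, on their centre line; the grasp point (between the pads) lies 19 mm behind it; z points along the fingers, y is the direction in which the jaws open and shut (so a half turn about z gives the same grasp; the last joint's range is limited). The gripper opens to 87 mm and grips with 3 to 60 N. Pads are 19 mm wide; open, the fingers measure 117 mm over their backs; the gripper's body (75 mm by 190 mm) begins 51 mm behind the grasp point.
Start: joints at [-64.452, 18.392, -4.016, 83.108, 1.295, 78.541, -3.26], TCP at [0.272, 0.59, 0.223] pointing down, gripper open.
Joint ranges: [-163.93, 163.93], [-17.29, 119.83], [-79.2, 71.16], [3.27, 140.29], [-89.18, 269.18], [5.43, 117.66], [-154.24, 154.24]. Speed limits (degrees/s): [147.25, 147.25, 180, 180, 180, 180, 180].

## Interface

Orientations are given as [roll, pitch, yaw] about the fixed x, y, z axes, in that order (R = Rz(yaw) Ry(pitch) Rx(roll)).
In Python, from cell import env gives the robot as it stands.
- The arm moves only by the tool servo_tool, never from a script. Its argument "increments" is a list that holds one entry, the list of rows, each a list of 7 numbers: the shift along the tool's x, y, z in m, then the turn, a rotation vector about the tool's x, y, z in degrees, then the opening, from -1 (shut) to 1 (fully open). In form: [[[dx, dy, dz, rx, ry, rz, fingers], ...]]. A call has 1 to 20 rows; each row is the pose to reach, as a shift and turn from the pose commanded when the call began, along the tool's axes at that moment; what a row does not reach only later rows make up. A row lasts 1/10 s, in which the tool goes at most 50 mm and 8.59 degrees, less where a joint would pass 70% of its speed; a pose out of reach is approached as far as the arm can. A call with a gripper value outside its range is refused whole. The fingers move at their own pace and stop on an object; "squeeze" is the grip in N (left out, the last holds). Time passes only in rows, so rows that repeat a pose let the fingers close. It gives the time, the measured TCP pose, the force and the opening at its end, in the units of the state.
- env.get_obs(): the state, without advancing time (a new reading comes with each control period).
- env.read_camera(name): name is "scene" or "side" or "wrist"; returns a dict with "frame" (384x512x3 uint8, blue, green, red), "intrinsics" (3x3 intrinsics, pixels), "rvec" (rotation vector, rad) and "tvec" (3), from world to camera coordinates, as OpenCV has them. Camera axes: x right, y down, z forward; pixel columns grow to the right and rows downward; lengths in m; the calibration is good to about 2 mm. A picture is of the moment at which its call begins. There is no depth.
- env.sign_off(): hands the job in, once; it reports no verdict.
The state is a dict: "time_s": time; "qpos": joint angles; "joint_velocities": joint speeds; "effort": joint torques, N m; "tool_pos": TCP position; "tool_rot": TCP orientation; "force": force on the tool from outside, world axes, zero at the start; "wrist_torque": the same for the moment, N m; "grip_width": finger opening in m.
Only numpy, scipy, OpenCV 4.12 (cv2) and the standard library are available. Lean on these libraries where they do the work, as an engineer would, in place of code of your own. Each camera call takes 0.05 s, during which the arm holds its last target.

## Task

The radio's case has just been glued and stands in the bar clamp. First press its red battery flap down until it clicks and stays shut by itself; only then squeeze the clamp's two levers again and again, which ratchets the jaw along, until the orange pad meets the radio and its spring is pressed in about half way - never to its stop, or the case will crack. Finish while still holding the levers squeezed, with the pad pressing on the radio; work the jaw only by its levers, and leave the other things on the bench where they are.

Things in the scene. Friction and masses are not known exactly. Their poses are not given: they have to be found in the camera images.
- clamp: Blue one-hand bar clamp screwed to a plywood base (130 x 310 mm). Origin: centre of the base's underside, on the mat. Its y axis is the bar's direction: squeeze levers at y = -100 mm, fixed jaw (face at y = -5 mm, top 86 mm up), then the radio, then the moving jaw. x is across. The clamp does not move.
- squeeze_point (a point): Point midway between the two dark upright squeeze levers, 108 mm above the clamp's origin. At this height their outer faces are 54 mm apart at rest (60 mm at their tops, 125 mm up; each 26 mm wide in x) and 31 mm fully squeezed. They are geared together and close evenly towards this point. The blue housing below them ends 54 mm up; 50 mm free on either side.
- lever_front: Squeeze lever nearer the radio (clamp +y side). Origin: its pivot, 38 mm above the clamp's origin, 8 mm to the +y side of the squeeze point; it leans out 0.19 rad at rest. Springs back open by itself.
- lever_rear: Squeeze lever on the far side from the radio (clamp -y side), mirror image of lever_front.
- stroke (a joint): Pump stroke in m: 0 with the levers open, 0.0122 fully squeezed; it grows about 0.5 mm per mm that the levers close together. Squeezing drives the jaw by the same amount through a ratchet with 4 mm teeth (so up to 4 mm of a stroke is idle); on opening the jaw stays, held by a friction brake of 10 N, so pump again. A pinch of about 7 to 15 N is needed.
- jaw: Moving jaw with its toothed bar. The body's origin coincides with the clamp's at the widest setting and moves along the clamp's -y as it closes (58 mm at most). The free face of its uncompressed orange pad lies at y = +93.5 mm of this body; the radio's face at about y = +51.5 mm of the clamp. It is driven by the levers only: do not push it by hand.
- pad (a joint): How far the orange sprung pad (90 x 46 mm face) on the moving jaw is pushed in, in m: 0 free, 0.0125 bottomed out; 1.5 N per mm. It begins to grow when the pad touches the radio.
- radio: Cream battery radio, 130 (x) x 56 (y) x 82 (z) mm, about 0.5 kg, loose, standing on the clamp's rails (30 mm above the clamp's origin) against the fixed jaw. Origin: centre of its underside; axes as the clamp's. Brown grille on the -x end, round volume knob on the +x end.
- flap (a joint): Dark red hinged battery flap on the radio's top: 0 rad shut in its detent, up to 0.65 open; a light spring holds it about 0.5 to 0.6 open. Hinge along the radio's x at y = +19.5 mm; 74 mm wide, 42 mm from hinge to free edge (towards the levers). Its shut top lies 88.5 mm above the radio's underside. The detent needs about 6 to 8 N on the press spot.
- flap_press (a point): Cream spot on top of the flap, 29 mm from its hinge: where to press. It rides with the flap; shut, it lies at y = -9.5 mm, z = 88.5 mm of the radio.
- tidy: White plastic desk tidy, 100 x 150 x 90 mm, loose bystander; origin under its centre.
- bowl: White ceramic bowl, 110 mm across, 45 mm high, holding three crayons, bystander; origin under its centre.
- glue: White glue bottle with orange cap, 48 mm across, 130 mm tall, bystander; origin under its centre.
- clip: Steel spoon-shaped bookmark clip, 97 mm long, 4 mm thick, lying flat, bystander; origin under its middle.
- tape: Tan roll of masking tape, 64 mm across, 19 mm high, bystander; origin under its centre.
- sandblock: Cork sanding block, 70 x 100 x 35 mm, bystander; origin under its centre.

How it is judged:
By the outcome, as a careful person would: the job done as asked, in the order asked, and still so for the second after the job is handed in, while the arm keeps its last pose, push and grip.
It also fails if it takes over 69 s, if anything falls off the work surface, if the arm or the gripper's body presses on something with over 40 N, if the wrist force passes 120 N, or if a joint passes its speed limit or range.

## Working session

There is one attempt and no reset: what is moved stays moved. The work goes in short steps, Python scripts to look and compute and a tool call to move; the robot and the scene stay as the last step left them, time stands still between calls to the robot, and variables do not carry over. Pictures are saved under pics/ and viewed, and the job is handed in when it is done.

Besides the shell and the picture viewer there is one more tool, called after ">>>" as a command line: name --argument value ..., lists and objects as JSON in quotes. servo_tool: Moves the arm, as the interface text tells. Its arguments: {"type":"object","properties":{"increments":{"type":"array","items":{"type":"array","items":{"type":"array","items":{"type":"number"}}}},"squeeze":{"type":"number"}},"required":["increments"]}

```bash
mkdir -p pics; ls; python3 - <<'E'
from cell import env
import cv2,numpy as np
o=env.get_obs();print(o)
for n in ["scene","side","wrist"]:
    c=env.read_camera(n);cv2.imwrite(f"pics/{n}0.png",c["frame"])
    R=cv2.Rodrigues(np.array(c["rvec"]))[0];print(n,c["intrinsics"],-R.T@np.array(c["tvec"]).ravel(),R[2])
E
```

```text
pics
{'time_s': 0.0, 'qpos': array([-64.45268755,  18.43965907,  -4.01444114,  83.17421695,
         1.29532901,  78.5400056 ,  -3.26138163]), 'joint_velocities': array([-0.0450753 ,  0.07658695,  0.0232359 ,  0.08180814,  0.03331889,
       -0.03413062,  0.08103185]), 'effort': array([ 1.09165820e-03, -4.91306126e+01, -4.03330754e-01, -3.12517869e+01,
       -6.40367414e-02,  4.38136433e-02,  1.66299019e-04]), 'tool_pos': array([0.2718512 , 0.58982221, 0.22146057]), 'tool_rot': array([-1.79891373e+02,  6.34380202e-03,  1.55260077e+02]), 'force': array([-0.12733813, -0.11537292, -0.0877813 ]), 'wrist_torque': array([-0.00234291,  0.03922192,  0.00317163]), 'grip_width': 0.08715144562292244}
scene [[467.78799894   0.         261.76533449]
 [  0.         467.78799894 198.31747681]
 [  0.           0.           1.        ]] [1.16114743 0.96091853 1.23594605] [-0.41441999 -0.59226403 -0.69099884]
side [[411.06729612   0.         257.04537931]
 [  0.         411.06729612 193.41362294]
 [  0.           0.           1.        ]] [-0.06074845 -0.69903507  0.95527526] [ 0.4251802   0.56445016 -0.70754351]
wrist [[312.06918995   0.         253.35255266]
 [  0.         312.06918995 189.42835344]
 [  0.           0.           1.        ]] [0.19772012 0.62394975 0.38334594] [ 0.26943619 -0.12510023 -0.95485814]
```

View pics/scene0.png

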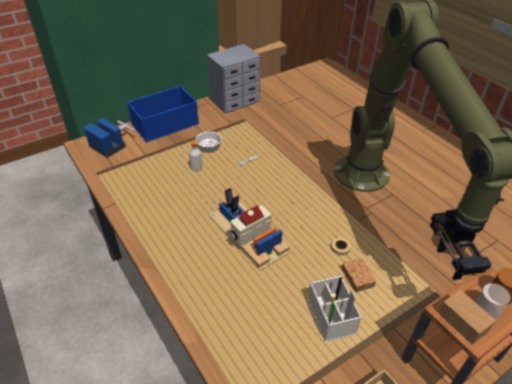

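View pics/side0.png

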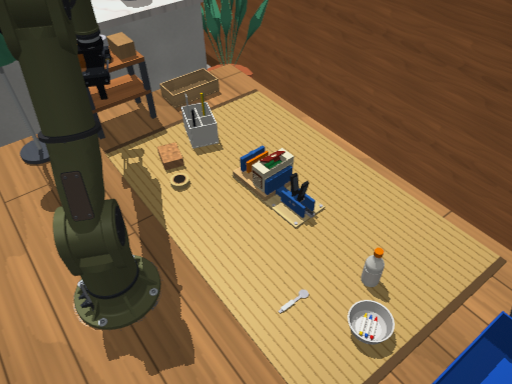

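View pics/wrist0.png

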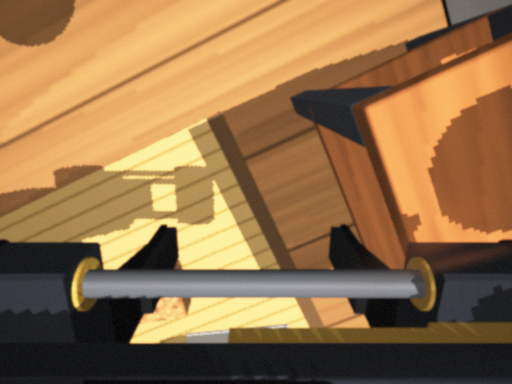

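The scene picture shows the clamp and radio around (250,228); the side picture shows them around (280,180). I'll zoom in to pick out points.

```bash
python3 - <<'E'
import cv2
a=cv2.imread("pics/scene0.png")[180:274,200:300];b=cv2.imread("pics/side0.png")[135:230,225:330]
cv2.imwrite("pics/sc_z.png",cv2.resize(a,None,fx=6,fy=6,interpolation=cv2.INTER_CUBIC))
cv2.imwrite("pics/si_z.png",cv2.resize(b,None,fx=6,fy=6,interpolation=cv2.INTER_CUBIC))
E
```

```text
(no output)
```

View pics/sc_z.png

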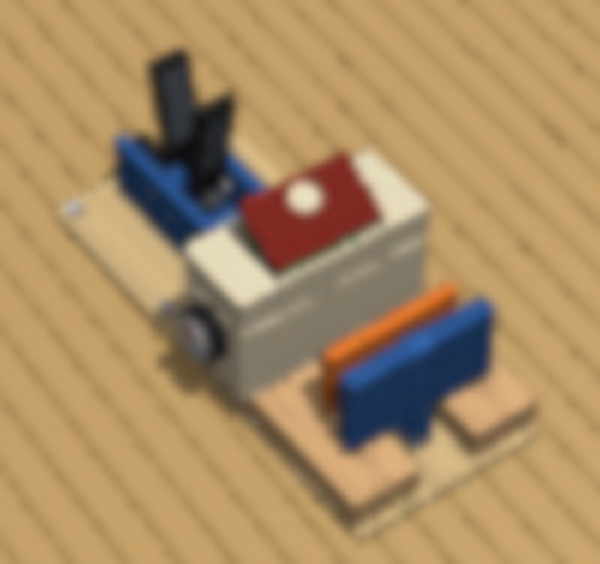

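View pics/si_z.png

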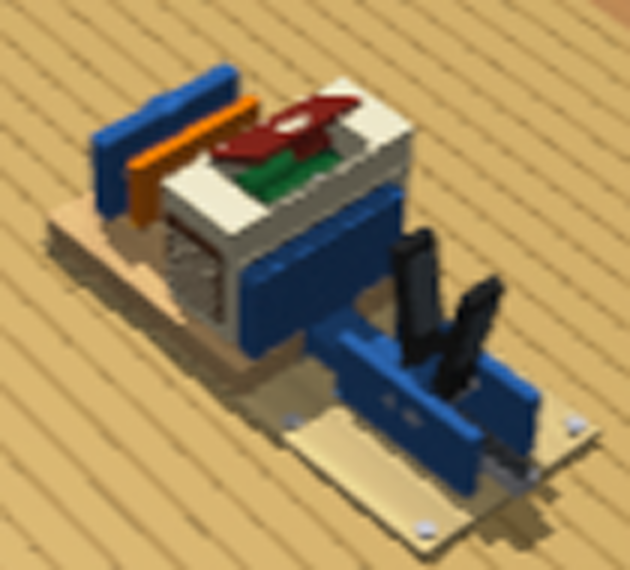

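```bash
cat > h.py <<'E'
import numpy as np,cv2
from scipy.optimize import least_squares
from cell import env
def cam(n):
    c=env.read_camera(n);return c
def proj(c,P):
    return cv2.projectPoints(np.array(P,float).reshape(-1,1,3),np.array(c["rvec"],float),np.array(c["tvec"],float),c["intrinsics"],None)[0].reshape(-1,2)
def tow(p,P):
    a=p[2];R=np.array([[np.cos(a),-np.sin(a),0],[np.sin(a),np.cos(a),0],[0,0,1]])
    return np.array(P)@R.T+[p[0],p[1],0]
E
python3 - <<'E'
from h import *
z=lambda L,o:(np.array(L)+.5)/6-.5+o
S=cam("scene");D=cam("side")
rad=np.array([[65,51.5,112],[65,-4.5,112],[-65,51.5,112],[-65,-4.5,112]])/1e3
us=z([(245,307),(188,245),(428,208),(370,150)],[200,180])
ud=z([(343,78),(412,130),(163,183),(237,235)],[225,135])
def f(p): return np.r_[(proj(S,tow(p,rad))-us).ravel(),(proj(D,tow(p,rad))-ud).ravel()]
best=min((least_squares(f,[.6,.1,a]) for a in np.arange(0,6.2,.7)),key=lambda r:r.cost)
print("radio fit",best.x,np.degrees(best.x[2]),best.fun.round(1))
b=np.array([[65,155,0],[-65,155,0],[65,-155,0]])/1e3;ub=z([(360,538),(537,432),(60,212)],[200,180])
b2=np.array([[-65,-155,0],[65,-155,0]])/1e3;ub2=z([(428,558),(602,438)],[225,135])
def g(p): return np.r_[(proj(S,tow(p,b))-ub).ravel(),(proj(D,tow(p,b2))-ub2).ravel()]
r=least_squares(g,best.x);print("base",r.x,np.degrees(r.x[2]),r.fun.round(1))
r=least_squares(lambda p:np.r_[f(p),g(p)],best.x);print("both",r.x,np.degrees(r.x[2]),r.fun.round(1))
p=r.x
L=np.array([[0,-100,108],[0,14,118.5]])/1e3
print("squeeze, press(shut)",tow(p,L))
# overlay
lt=[[x,-100+s*30,125] for x in(-13,13) for s in(-1,1)]
pts=np.array(lt+[[0,-100,108]])/1e3
for n,c,o in(("scene",S,[200,180]),("side",D,[225,135])):
    im=cv2.resize(c["frame"][o[1]:o[1]+95,o[0]:o[0]+105],None,fx=6,fy=6,interpolation=cv2.INTER_CUBIC)
    for u in proj(c,tow(p,np.vstack([pts,rad]))): cv2.circle(im,tuple(int(v) for v in ((u-o)+.5)*6),3,(255,0,255),-1)
    cv2.imwrite(f"pics/{n}_ov.png",im)
E
```

```text
radio fit [0.57291101 0.03319065 0.06746021] 3.8651850538307317 [-0.6  1.1 -1.1  1.3  0.3  0.3 -0.3  0.6 -0.3  0.9  0.4  0.5 -0.6  1.
 -0.9  1.4]
base [0.56424139 0.02575903 0.07061601] 4.045999252783313 [ 0.4  1.7  0.9  0.9 -1.6  1.9  0.   2.7  0.   1.5]
both [0.56939811 0.0299273  0.0630492 ] 3.6124533228457 [-0.3  0.  -0.7  0.3  0.6 -0.6  0.1 -0.3 -0.4  1.8  0.3  1.5 -0.9  1.9
 -1.2  2.4 -0.6  3.3  0.3  2.6 -2.1  2.9  0.   1.1  0.2  0.2]
squeeze, press(shut) [[ 0.57569885 -0.06987401  0.108     ]
 [ 0.568516    0.04389948  0.1185    ]]
```

```bash
cd pics; python3 -c "
import cv2,numpy as np
a=cv2.imread('scene_ov.png');b=cv2.imread('side_ov.png');cv2.imwrite('ov.png',cv2.resize(np.hstack([a[:560,:600],b[:560]]),None,fx=.64,fy=.64))"
```

```text
(no output)
```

View pics/ov.png

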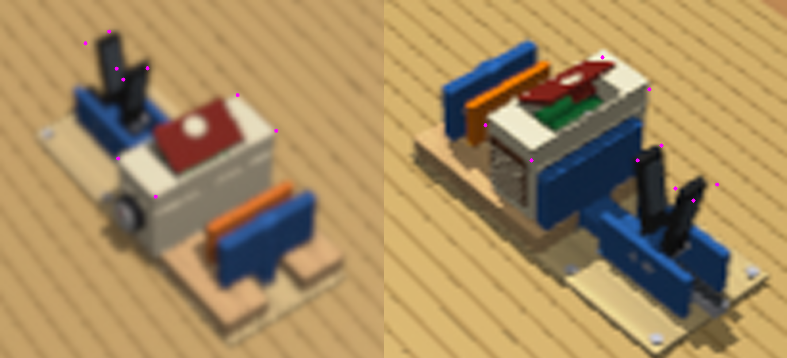

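```bash
cat >> h.py <<'E'
from scipy.spatial.transform import Rotation as Ro
def inc(pos,yaw,cur=None):
    o=env.get_obs();R=Ro.from_euler('xyz',o["tool_rot"],degrees=True)
    d=R.inv().apply(np.array(pos)-o["tool_pos"]);rv=(R.inv()*Ro.from_euler('xyz',[180,0,yaw],degrees=True)).as_rotvec(degrees=True)
    print("shift",d.round(4),"turn",rv.round(2),"t",o["time_s"],"F",o["force"].round(1))
E
python3 -c "
from h import *
inc([.57,0,.27],184)"
```

```text
shift [-0.5176 -0.4113 -0.0476] turn [-5.000e-02 -1.000e-02 -2.874e+01] t 0.25 F [ 0.8 -0.1  0.2]
```

>>> servo_tool --increments '[[[-0.02, -0.016, -0.02, 0, 0, -1, -1], [-0.05, -0.04, -0.04, 0, 0, -3, -1], [-0.09, -0.07, -0.048, 0, 0, -5, -1], [-0.13, -0.1, -0.048, 0, 0, -7, -1], [-0.17, -0.132, -0.048, 0, 0, -9, -1], [-0.21, -0.165, -0.048, 0, 0, -11, -1], [-0.25, -0.197, -0.048, 0, 0, -13, -1], [-0.29, -0.23, -0.048, 0, 0, -15, -1], [-0.33, -0.262, -0.048, 0, 0, -17, -1], [-0.37, -0.294, -0.048, 0, 0, -19, -1], [-0.41, -0.326, -0.048, 0, 0, -22, -1], [-0.45, -0.358, -0.048, 0, 0, -25, -1], [-0.485, -0.386, -0.048, 0, 0, -27, -1], [-0.51, -0.406, -0.048, 0, 0, -28.7, -1], [-0.5176, -0.4113, -0.048, 0, 0, -28.7, -1], [-0.5176, -0.4113, -0.048, 0, 0, -28.7, -1], [-0.5176, -0.4113, -0.048, 0, 0, -28.7, -1]]]'

```text
time_s: 1.95
tool_pos: [0.5696, 0.0021, 0.2703]
tool_rot: [179.9, -0.0, -175.9]
force: [0.6, 0.2, -0.1]
grip_width: 0.0008
```

```bash
python3 - <<'E'
from h import *
o=env.get_obs();print(o["tool_pos"],o["tool_rot"],o["qpos"].round(1),o["time_s"],o["grip_width"])
c=cam("wrist");cv2.imwrite("pics/w1.png",cv2.resize(c["frame"],(768,576)))
E
```

```text
[0.56959604 0.00205528 0.27029393] [ 1.79929458e+02 -4.28254083e-02 -1.75944319e+02] [-25.2   7.5  24.9  91.6  -3.3  81.7  94. ] 1.95 0.0007775812877857011
```

View pics/w1.png

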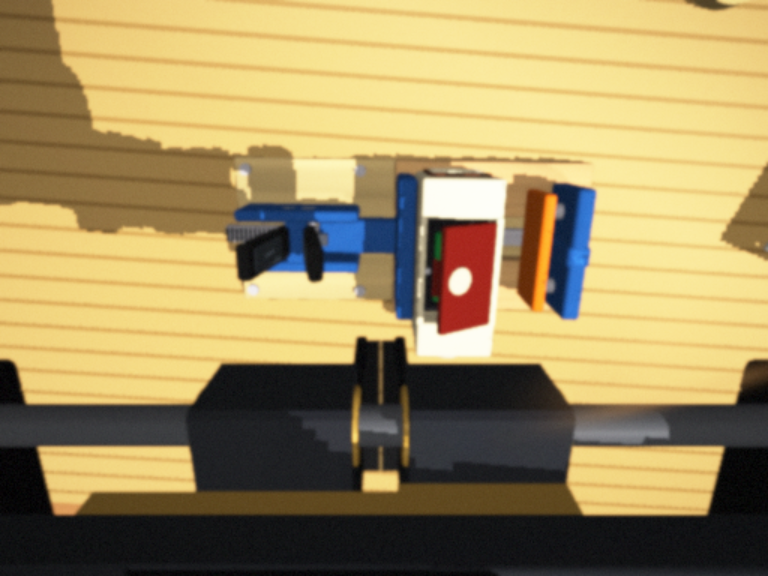

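```bash
cat > fit.py <<'E'
from h import *
W=cam("wrist");S=cam("scene");D=cam("side")
z=lambda L,o:(np.array(L)+.5)/6-.5+o
rad=np.array([[65,51.5,112],[65,-4.5,112],[-65,51.5,112],[-65,-4.5,112]])/1e3
us=z([(245,307),(188,245),(428,208),(370,150)],[200,180])
ud=z([(343,78),(412,130),(163,183),(237,235)],[225,135])
uw=(np.array([(492,356),(416,353),(505,180),(422,178)])+.5)/1.5-.5
for nm,prs in(("W",[(W,uw)]),("S",[(S,us)]),("D",[(D,ud)]),("all",[(W,uw),(S,us),(D,ud)])):
    f=lambda p:np.concatenate([(proj(c,tow(p,rad))-u).ravel() for c,u in prs])
    r=least_squares(f,[.57,.03,.06]);print(nm,r.x.round(4),np.degrees(r.x[2]).round(2),r.fun.round(1))
    if nm=="W":p=r.x
th=.19;lt=[]
for x in(-13,13):
    for s in(-1,1): lt.append([x,-100+s*30,125]);lt.append([x,-100+s*27,108])
fl=[[x,43-42*np.cos(.55),118.5+42*np.sin(.55)] for x in(-37,37)]+[[0,43-29*np.cos(.55),118.5+29*np.sin(.55)]]
jaw=[[x,-5,86] for x in (-45,45)]
bs=[[x,y,0] for x in(-65,65) for y in(-155,155)]
im=cv2.resize(W["frame"],(1536,1152),interpolation=cv2.INTER_CUBIC)
for P,col in((rad*1e3,(255,0,255)),(lt,(0,255,0)),(fl,(255,255,0)),(jaw,(0,0,255)),(bs,(0,128,255))):
    for u in proj(W,tow(p,np.array(P)/1e3)): cv2.circle(im,tuple(int(v) for v in (u+.5)*3),3,col,-1)
cv2.imwrite("pics/w1ov.png",im[260:760,430:1230])
E
python3 fit.py
```

```text
W [0.5756 0.0351 0.0665] 3.81 [-0.8 -0.4  0.2  1.3  0.5 -0.8  0.1  0.1]
S [0.5694 0.0306 0.0625] 3.58 [-0.2  0.1 -0.6  0.4  0.7 -0.5  0.2 -0.2]
D [0.5768 0.0361 0.0732] 4.19 [-0.1 -0.1  0.6 -0.5 -0.1  0.1 -0.4  0.4]
all [0.5752 0.035  0.0664] 3.81 [-0.9 -0.7  0.1  1.   0.4 -1.2 -0.1 -0.2 -1.   1.7 -1.4  1.9  0.   0.9
 -0.5  1.2 -0.1  0.3  0.6 -0.1 -0.3  0.4 -0.6  0.8]
```

View pics/w1ov.png

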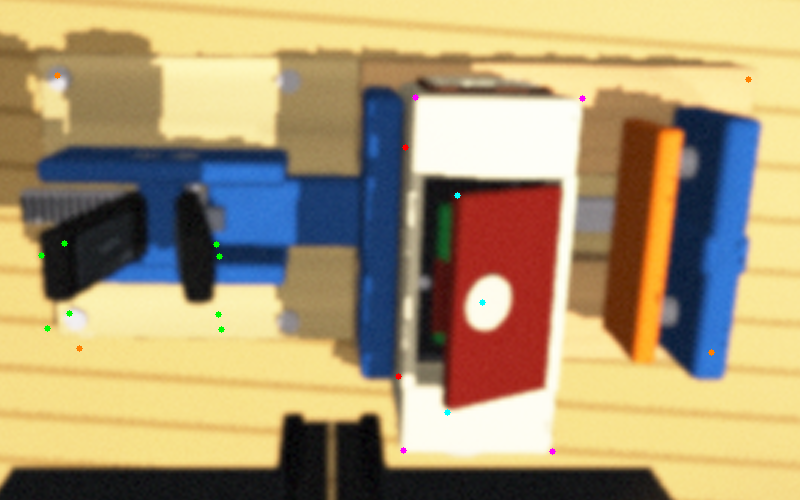

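```bash
python3 -c "
from h import *
inc([.5747,.0485,.165],183.9)"
```

```text
shift [-0.0083  0.0457  0.1057] turn [0.04 0.   0.24] t 2.15 F [-0.6  0.2 -0.5]
```

>>> servo_tool --increments '[[[-0.004, 0.02, 0.02, 0, 0, 0.2, -1], [-0.0083, 0.0457, 0.05, 0, 0, 0.2, -1], [-0.0083, 0.0457, 0.08, 0, 0, 0.2, -1], [-0.0083, 0.0457, 0.1, 0, 0, 0.2, -1], [-0.0083, 0.0457, 0.1057, 0, 0, 0.2, -1], [-0.0083, 0.0457, 0.1057, 0, 0, 0.2, -1], [-0.0083, 0.0457, 0.1057, 0, 0, 0.2, -1]]]'

```text
time_s: 2.85
tool_pos: [0.5759, 0.0466, 0.1663]
tool_rot: [180.0, 0.1, -176.2]
force: [0.5, -0.5, 0.4]
grip_width: 0.0006
```

```bash
python3 - <<'E'
from h import *
inc([.5747,.0485,.125],183.9)
ims=[]
for n,o in(("scene",[200,160]),("side",[225,115])):
    ims.append(cv2.resize(cam(n)["frame"][o[1]:o[1]+110,o[0]:o[0]+110],(400,400)))
cv2.imwrite("pics/p2.png",np.hstack(ims))
E
```

```text
shift [0.0012 0.002  0.0413] turn [ 0.02  0.12 -0.13] t 2.85 F [ 0.5 -0.5  0.4]
```

View pics/p2.png

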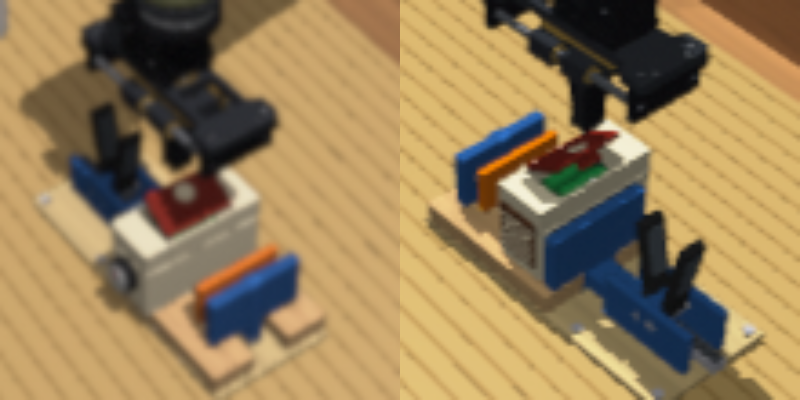

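>>> servo_tool --increments '[[[0.001, 0.002, 0.01, 0, 0, 0, -1], [0.001, 0.002, 0.02, 0, 0, 0, -1], [0.001, 0.002, 0.028, 0, 0, 0, -1], [0.001, 0.002, 0.034, 0, 0, 0, -1], [0.001, 0.002, 0.038, 0, 0, 0, -1], [0.001, 0.002, 0.041, 0, 0, 0, -1], [0.001, 0.002, 0.041, 0, 0, 0, -1]]]'

```text
time_s: 3.65
tool_pos: [0.5738, 0.048, 0.1233]
tool_rot: [180.0, -0.0, -176.3]
force: [0.6, 0.3, 1.1]
grip_width: 0.0005
```

>>> servo_tool --increments '[[[0, 0, 0.0015, 0, 0, 0, -1], [0, 0, 0.003, 0, 0, 0, -1], [0, 0, 0.004, 0, 0, 0, -1], [0, 0, 0.005, 0, 0, 0, -1], [0, 0, 0.005, 0, 0, 0, -1]]]'

```text
time_s: 4.15
tool_pos: [0.5741, 0.0483, 0.1224]
tool_rot: [179.9, 0.0, -176.2]
force: [-9.1, -1.5, 21.8]
grip_width: 0.0009
```

```bash
cat > look.py <<'E'
from h import *
import sys
o=env.get_obs();print(o["tool_pos"].round(4),o["force"].round(1),o["wrist_torque"].round(2),o["grip_width"],o["time_s"])
ims=[]
for n,b in(("scene",[200,160]),("side",[225,115])):
    ims.append(cv2.resize(cam(n)["frame"][b[1]:b[1]+110,b[0]:b[0]+110],(400,400),interpolation=cv2.INTER_CUBIC))
cv2.imwrite(f"pics/{sys.argv[1]}.png",np.hstack(ims))
E
python3 look.py p3
```

```text
[0.5741 0.0483 0.1224] [-9.1 -1.5 21.8] [-0.44  1.99  0.02] 0.0008868939376348605 4.15
```

View pics/p3.png

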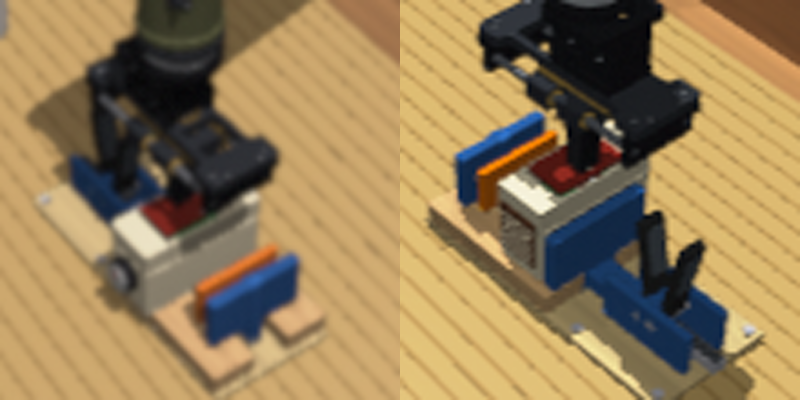

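>>> servo_tool --increments '[[[0, 0, -0.01, 0, 0, 0, -1], [0, 0, -0.04, 0, 0, 0, -1], [0, -0.03, -0.08, 0, 0, 0, -1], [0, -0.07, -0.12, 0, 0, 0, 1], [0, -0.11, -0.14, 0, 0, 0, 1], [0, -0.11, -0.14, 0, 0, 0, 1], [0, -0.11, -0.14, 0, 0, 0, 1]]]'

```text
time_s: 4.95
tool_pos: [0.5814, -0.0623, 0.2591]
tool_rot: [180.0, 0.1, -176.4]
force: [-0.3, 0.3, -0.9]
grip_width: 0.0248
```

```bash
python3 look.py p4; python3 - <<'E'
from h import *
c=cam("wrist");np.savez("w4.npz",**{k:c[k] for k in("intrinsics","rvec","tvec","frame")})
cv2.imwrite("pics/w4.png",cv2.resize(c["frame"],(768,576)))
E
```

```text
[ 0.5814 -0.0623  0.2591] [-0.3  0.3 -0.9] [ 0.08 -0.01  0.  ] 0.024757562758485695 4.95
```

View pics/p4.png

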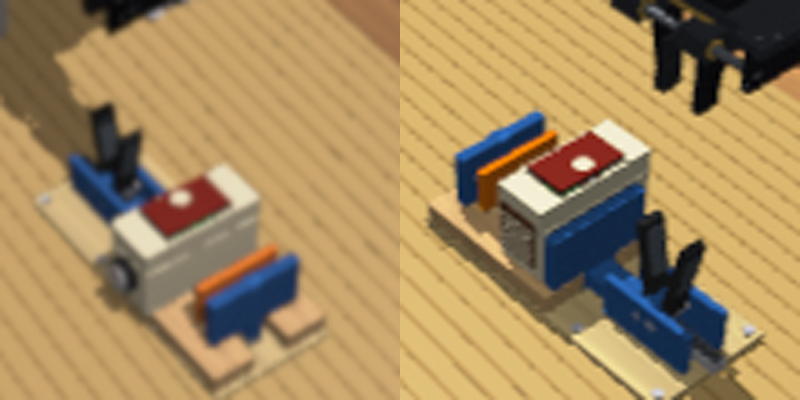

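View pics/w4.png

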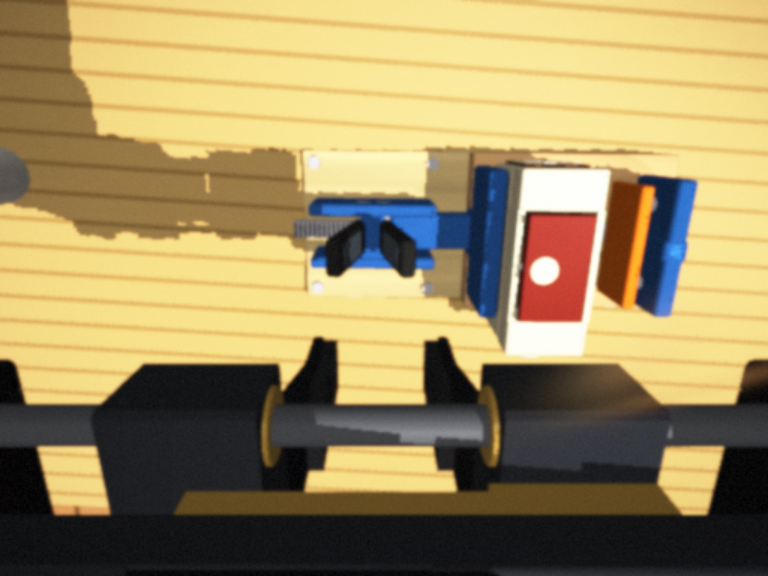

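```bash
python3 - <<'E'
from h import *
W=dict(np.load("w4.npz"))
im=cv2.resize(W["frame"],(2560,1920),interpolation=cv2.INTER_CUBIC)
uw=(np.array([(583,355),(506,352),(610,171),(522,167)])+.5)/1.5-.5
rad=np.array([[65,51.5,112],[65,-4.5,112],[-65,51.5,112],[-65,-4.5,112]])/1e3
r=least_squares(lambda p:(proj(W,tow(p,rad))-uw).ravel(),[.575,.035,.066]);print(r.x,r.fun.round(1))
p=r.x
for th,col in((0,(255,255,0)),(.15,(0,255,0)),):
  fl=[[x,43-42*np.cos(th),118.5+42*np.sin(th)] for x in(-37,37)]+[[0,43-29*np.cos(th),118.5+29*np.sin(th)]]
  for u in proj(W,tow(p,np.array(fl)/1e3)): cv2.circle(im,tuple(int(v) for v in (u+.5)*5),4,col,-1)
cv2.imwrite("pics/w4z.png",im[480:1080,940:1740]);cv2.imwrite("pics/w4r.png",im[480:1080+150,1540:2340])
E
```

```text
[0.57520379 0.03534441 0.0603509 ] [-0.2 -0.5 -0.6  1.2  0.2 -1.4  0.5  0.8]
```

View pics/w4z.png

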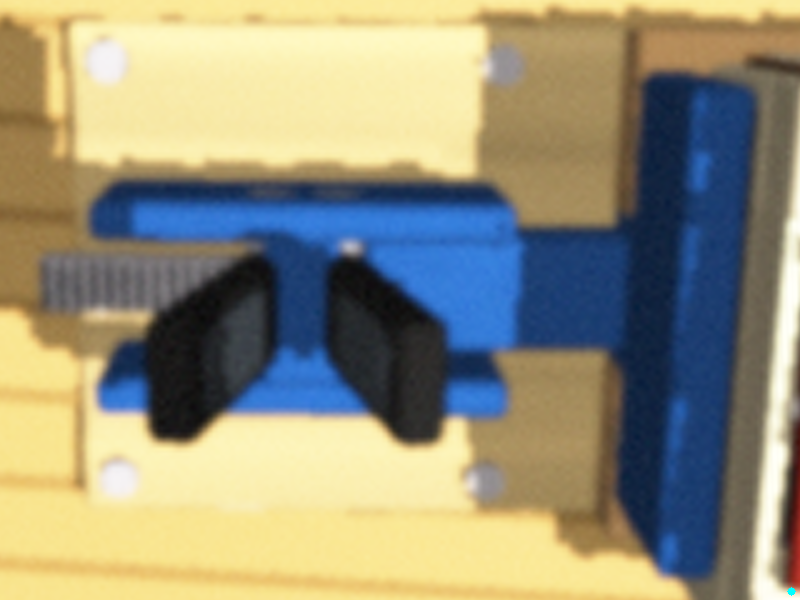

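View pics/w4r.png

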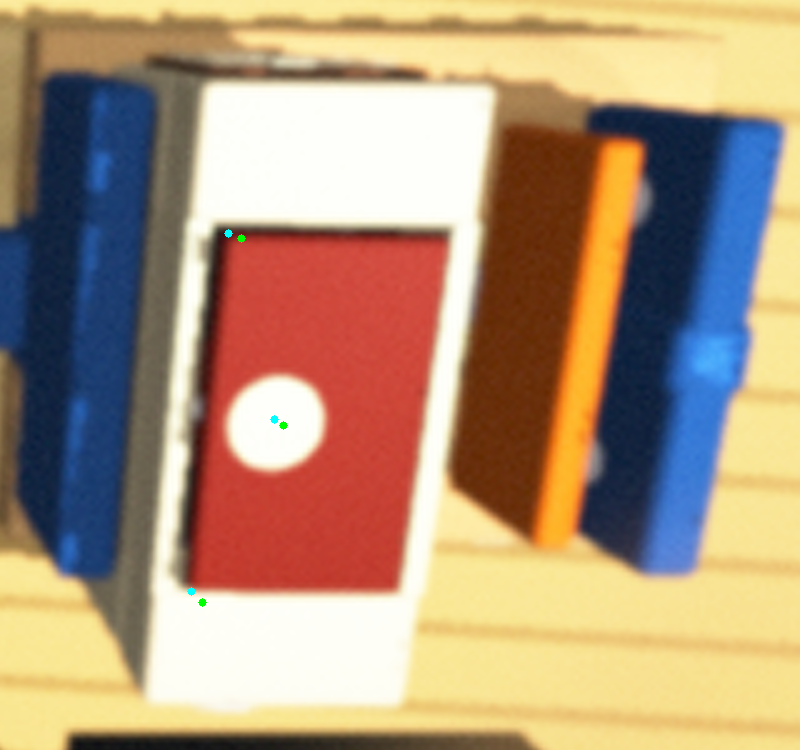

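```bash
cat >> h.py <<'E'
def back(c,u,z):
    R=cv2.Rodrigues(np.array(c["rvec"]))[0];t=np.array(c["tvec"]).ravel();C=-R.T@t
    d=R.T@np.linalg.solve(c["intrinsics"],np.r_[u,1]);return C+d*(z-C[2])/d[2]
E
python3 - <<'E'
from h import *
W=dict(np.load("w4.npz"))
q=lambda a:(np.array(a)+np.array([940,480])+.5)/5-.5
for n,a,z in[("r+",(150,325),.125),("r-",(152,435),.125),("f-",(443,322),.125),("f+",(440,438),.125),("mid",(296,380),.125),
  ("base --",(72,22),.01),("base +-",(90,508),.01),("gap mid pivot",(300,320),.054),("jaw top a",(725,80),.086),("jaw top b",(690,575),.086),
  ("hous near l",(100,410),.054),("hous near r",(508,412),.054),("hous far l",(92,200),.054),("hous far r",(515,200),.054)]:
    print(n,back(W,q(a),z).round(4))
R=np.array([[np.cos(.065),-np.sin(.065)],[np.sin(.065),np.cos(.065)]])
print(cv2.Rodrigues(W["rvec"])[0], env.get_obs()["tool_pos"])
E
```

```text
r+ [ 0.5638 -0.0951  0.125 ]
r- [ 0.5857 -0.0939  0.125 ]
f- [ 0.5593 -0.039   0.125 ]
f+ [ 0.5824 -0.0375  0.125 ]
mid [ 0.5727 -0.0664  0.125 ]
base -- [ 0.5124 -0.129   0.01  ]
base +- [ 0.6415 -0.1214  0.01  ]
gap mid pivot [ 0.5756 -0.0666  0.054 ]
jaw top a [0.5123 0.0183 0.086 ]
jaw top b [0.6219 0.0261 0.086 ]
hous near l [ 0.601  -0.1135  0.054 ]
hous near r [ 0.5947 -0.0149  0.054 ]
hous far l [ 0.5506 -0.1167  0.054 ]
hous far r [ 0.5438 -0.0185  0.054 ]
[[-0.06884733  0.99762606  0.00151101]
 [ 0.95319733  0.06533414  0.29520551]
 [ 0.29440599  0.0217644  -0.95543259]] [ 0.58071731 -0.05911655  0.25730719]
```

```bash
python3 -c "
from h import *
inc([.573,-.0675,.17],183.7)"
```

```text
shift [ 0.0081 -0.0079  0.0873] turn [ 0.07 -0.14  0.23] t 5.1 F [-0.8  0.3 -0.6]
```

>>> servo_tool --increments '[[[0.008, -0.008, 0.02, 0, 0, 0, 1], [0.008, -0.008, 0.05, 0, 0, 0, 1], [0.008, -0.008, 0.075, 0, 0, 0, 1], [0.008, -0.008, 0.087, 0, 0, 0, 1], [0.008, -0.008, 0.087, 0, 0, 0, 1], [0.008, -0.008, 0.087, 0, 0, 0, 1], [0.008, -0.008, 0.087, 0, 0, 0, 1]]]'

```text
time_s: 5.8
tool_pos: [0.5748, -0.0698, 0.1733]
tool_rot: [-180.0, 0.1, -176.2]
force: [0.3, 0.4, 0.5]
grip_width: 0.0852
```

```bash
python3 look.py p5; python3 - <<'E'
from h import *
inc([.573,-.0675,.09],183.7)
c=cam("wrist");cv2.imwrite("pics/w5.png",cv2.resize(c["frame"],(768,576)))
pt=proj(c,[[.573,-.0675,.125],[.573,-.0675,.07]]);print((pt+.5)*1.5)
E
```

```text
[ 0.5748 -0.0698  0.1733] [0.3 0.4 0.5] [ 0.05 -0.05  0.02] 0.08523995609161562 5.8
shift [0.0016 0.0026 0.0832] turn [0.   0.13 0.07] t 5.9 F [ 0.1  0.1 -0.2]
[[386.75066788 314.51670813]
 [385.60806439 281.05891412]]
```

View pics/w5.png

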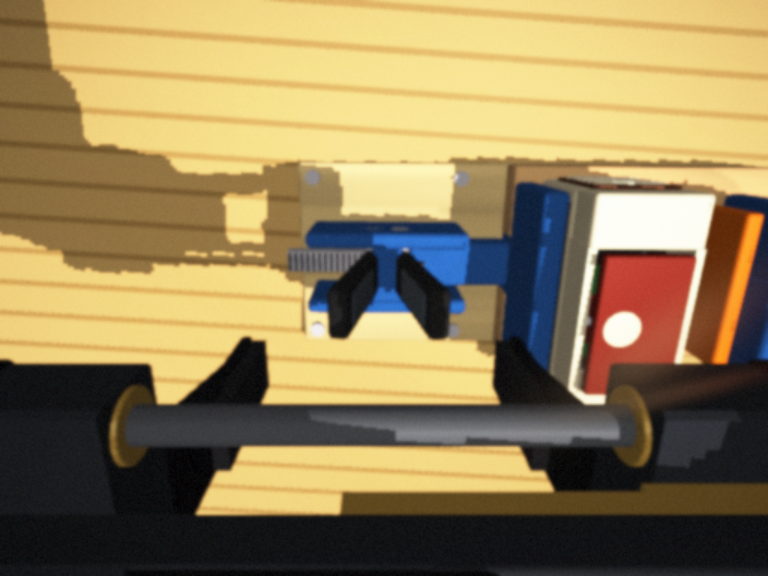

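View pics/p5.png

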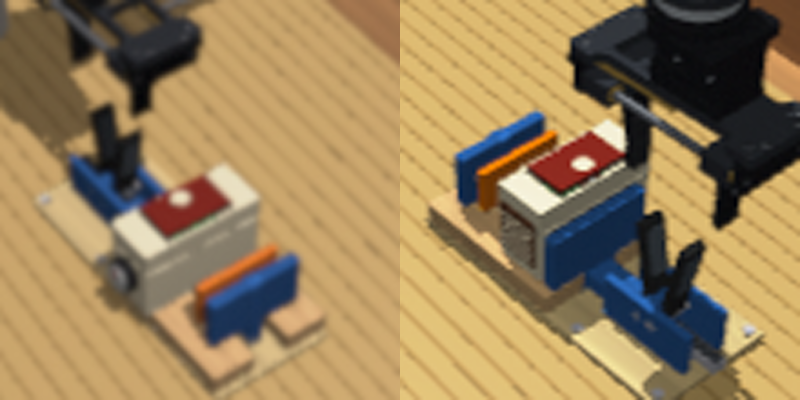

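>>> servo_tool --increments '[[[0.0016, 0.0026, 0.015, 0, 0, 0, 1], [0.0016, 0.0026, 0.035, 0, 0, 0, 1], [0.0016, 0.0026, 0.055, 0, 0, 0, 1], [0.0016, 0.0026, 0.072, 0, 0, 0, 1], [0.0016, 0.0026, 0.08, 0, 0, 0, 1], [0.0016, 0.0026, 0.081, 0, 0, 0, 1], [0.0016, 0.0026, 0.081, 0, 0, 0, 1]]]'

```text
time_s: 6.65
tool_pos: [0.5722, -0.0675, 0.091]
tool_rot: [-180.0, 0.0, -176.2]
force: [-0.2, 0.4, -0.0]
grip_width: 0.0869
```

```bash
python3 look.py p6;python3 - <<'E'
from h import *
inc([.573,-.0675,.09],183.7)
c=cam("wrist");cv2.imwrite("pics/w6.png",cv2.resize(c["frame"],(768,576)))
E
```

```text
[ 0.5722 -0.0675  0.091 ] [-0.2  0.4 -0. ] [ 0.06 -0.02 -0.04] 0.086905844540232 6.65
shift [-0.0002  0.      0.0018] turn [-0.    0.1   0.06] t 6.75 F [0.3 0.7 0.6]
```

View pics/w6.png

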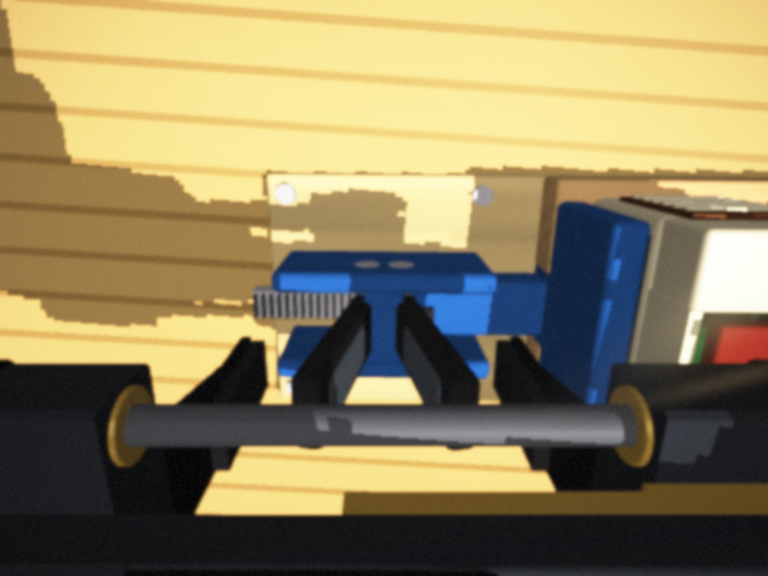

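View pics/p6.png

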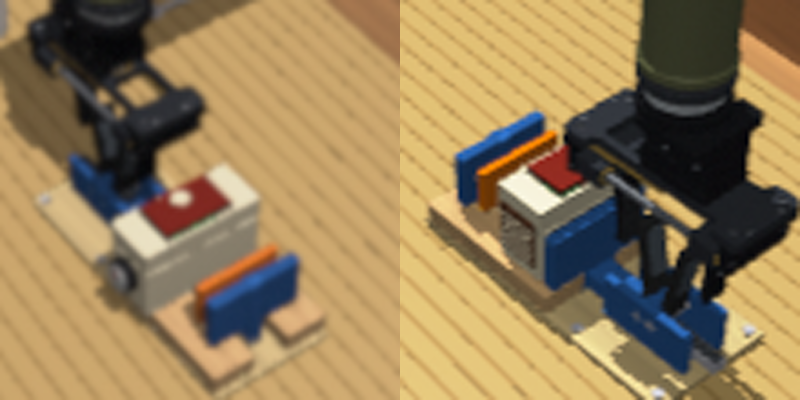

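>>> servo_tool --increments '[[[0, 0, 0.001, 0, 0, 0, -1], [0, 0, 0.001, 0, 0, 0, -1], [0, 0, 0.001, 0, 0, 0, -1], [0, 0, 0.001, 0, 0, 0, -1], [0, 0, 0.001, 0, 0, 0, -1], [0, 0, 0.001, 0, 0, 0, -1], [0, 0, 0.001, 0, 0, 0, -1], [0, 0, 0.001, 0, 0, 0, -1], [0, 0, 0.001, 0, 0, 0, -1], [0, 0, 0.001, 0, 0, 0, -1]]]' --squeeze 18

```text
time_s: 7.8
tool_pos: [0.5724, -0.0661, 0.0913]
tool_rot: [179.9, 0.0, -176.2]
force: [-3.4, 4.6, 9.4]
grip_width: 0.0279
```

```bash
python3 look.py p7
```

```text
[ 0.5724 -0.0661  0.0913] [-3.4  4.6  9.4] [ 0.69  0.77 -0.05] 0.027930177461937444 7.8
```

View pics/p7.png

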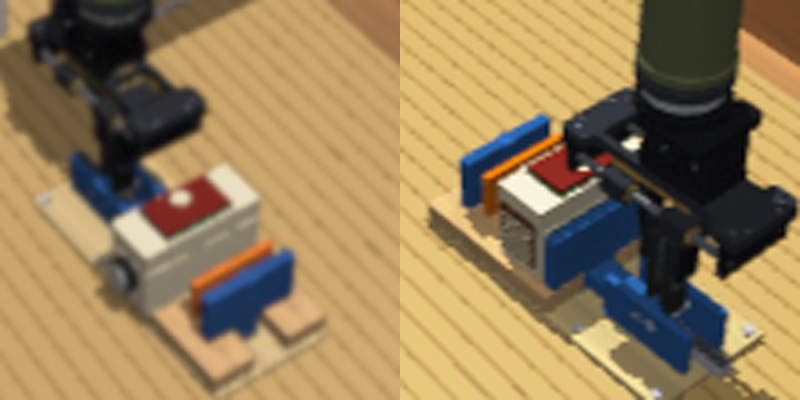

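```bash
cat > jaw.py <<'E'
from h import *
import sys
def blob(im):  # scene crop 400x400
    h=cv2.cvtColor(im,cv2.COLOR_BGR2HSV).astype(float)
    b=im.astype(float);w=np.clip((b[...,0]-b[...,2]-30)/40,0,1)
    m=np.zeros(w.shape);m[215:360,170:330]=1;w=w*m
    ys,xs=np.mgrid[:w.shape[0],:w.shape[1]]
    return np.array([(w*xs).sum(),(w*ys).sum()])/w.sum(),w.sum()
S=cam("scene")
p=[.567,.031,.064]
pc=lambda s:(proj(S,tow(p,[[0,.105-s,.09]]))[0]-[200,160]+.5)*400/110
d=pc(.03)-pc(0)
ref=blob(cv2.imread("pics/p6.png")[:,:400])
for n in sys.argv[1:]:
    r=blob(cv2.imread(f"pics/{n}.png")[:,:400]);print(n,r[0].round(2),round(r[1]),"jaw mm",30*np.dot(r[0]-ref[0],d)/np.dot(d,d), "perp",np.cross(d,r[0]-ref[0])/np.linalg.norm(d))
E
python3 jaw.py p4 p5 p6 p7
```

```text
p4 [251.   296.59] 3046 jaw mm 0.06164110405193854 perp 0.02099171221900531
p5 [251.06 296.59] 3058 jaw mm 0.017400116308830975 perp 0.05505751282705077
p6 [251.03 296.64] 3076 jaw mm 0.0 perp 0.0
p7 [246.46 292.14] 3076 jaw mm 6.7766933095005175 perp 0.042313823690345385jaw.py:15: DeprecationWarning: Arrays of 2-dimensional vectors are deprecated. Use arrays of 3-dimensional vectors instead. (deprecated in NumPy 2.0)
  r=blob(cv2.imread(f"pics/{n}.png")[:,:400]);print(n,r[0].round(2),round(r[1]),"jaw mm",30*np.dot(r[0]-ref[0],d)/np.dot(d,d), "perp",np.cross(d,r[0]-ref[0])/np.linalg.norm(d))
```

>>> servo_tool --increments '[[[0, 0.001, -0.001, 0, 0, 0, 0.5], [0, 0.001, -0.001, 0, 0, 0, 0.5], [0, 0.001, -0.001, 0, 0, 0, 0.5], [0, 0.001, -0.001, 0, 0, 0, 0.5], [0, 0.001, -0.001, 0, 0, 0, 0.5], [0, 0.001, -0.001, 0, 0, 0, 0.5], [0, 0.001, -0.001, 0, 0, 0, 0.5]]]'

```text
time_s: 8.65
tool_pos: [0.5718, -0.0673, 0.0909]
tool_rot: [-180.0, -0.0, -176.3]
force: [0.2, -0.7, 0.2]
grip_width: 0.0645
```

```bash
python3 look.py p8; python3 -W ignore jaw.py p8
```

```text
[ 0.5718 -0.0673  0.0909] [ 0.2 -0.7  0.2] [0.07 0.01 0.04] 0.06449914859878172 8.65
p8 [246.41 292.21] 3089 jaw mm 6.759519194027729 perp -0.045902316562687055
```

>>> servo_tool --increments '[[[0, 0, 0, 0, 0, 0, -1], [0, 0, 0, 0, 0, 0, -1], [0, 0, 0, 0, 0, 0, -1], [0, 0, 0, 0, 0, 0, -1], [0, 0, 0, 0, 0, 0, -1], [0, 0, 0, 0, 0, 0, -1], [0, 0, 0, 0, 0, 0, -1], [0, 0, 0, 0, 0, 0, -1]]]'

```text
time_s: 9.6
tool_pos: [0.5723, -0.0661, 0.0928]
tool_rot: [179.9, 0.1, -176.2]
force: [-4.9, 2.0, 11.1]
grip_width: 0.0284
```

```bash
python3 look.py p9; python3 -W ignore jaw.py p9
```

```text
[ 0.5723 -0.0661  0.0928] [-4.9  2.  11.1] [ 0.29  0.94 -0.04] 0.028351129077828323 9.6
p9 [240.9  286.51] 3062 jaw mm 15.12941795697892 perp 0.1950303852817219
```

>>> servo_tool --increments '[[[0, 0.0005, 0, 0, 0, 0, 0.5], [0, 0.0005, 0, 0, 0, 0, 0.5], [0, 0.0005, 0, 0, 0, 0, 0.5], [0, 0.0005, 0, 0, 0, 0, 0.5], [0, 0.0005, 0, 0, 0, 0, 0.5], [0, 0.0005, 0, 0, 0, 0, 0.5], [0, 0.0005, 0, 0, 0, 0, 0.5], [0, 0.0005, 0, 0, 0, 0, -1], [0, 0.0005, 0, 0, 0, 0, -1], [0, 0.0005, 0, 0, 0, 0, -1], [0, 0.0005, 0, 0, 0, 0, -1], [0, 0.0005, 0, 0, 0, 0, -1], [0, 0.0005, 0, 0, 0, 0, -1], [0, 0.0005, 0, 0, 0, 0, -1], [0, 0.0005, 0, 0, 0, 0, -1], [0, 0.0005, 0, 0, 0, 0, -1]]]'

```text
time_s: 11.35
tool_pos: [0.5721, -0.0661, 0.0928]
tool_rot: [180.0, 0.0, -176.3]
force: [-4.2, 0.7, 10.8]
grip_width: 0.0281
```

```bash
python3 look.py p10; python3 -W ignore jaw.py p10
```

```text
[ 0.5721 -0.0661  0.0928] [-4.2  0.7 10.8] [ 0.    0.97 -0.06] 0.02807256981037903 11.35
p10 [235.75 281.51] 3057 jaw mm 22.707568228164924 perp 0.17216740905744998
```

View pics/p10.png

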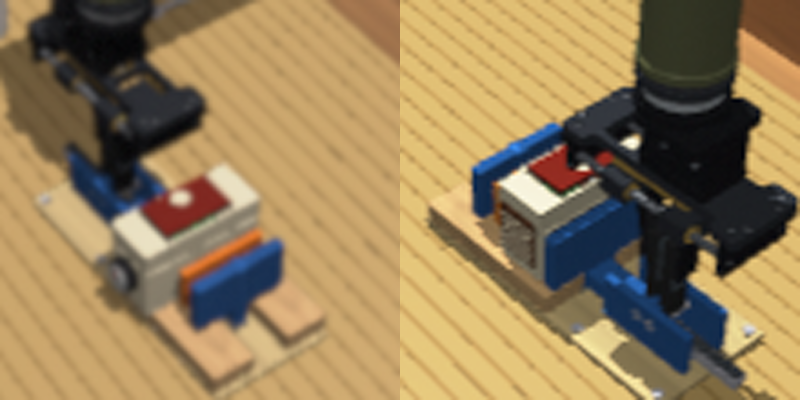

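>>> servo_tool --increments '[[[0, 0, 0, 0, 0, 0, 0.5], [0, 0, 0, 0, 0, 0, 0.5], [0, 0, 0, 0, 0, 0, 0.5], [0, 0, 0, 0, 0, 0, 0.5], [0, 0, 0, 0, 0, 0, 0.5], [0, 0, 0, 0, 0, 0, 0.5], [0, 0, 0, 0, 0, 0, 0.5], [0, 0, 0, 0, 0, 0, -1], [0, 0, 0, 0, 0, 0, -1], [0, 0, 0, 0, 0, 0, -1], [0, 0, 0, 0, 0, 0, -1], [0, 0, 0, 0, 0, 0, -1], [0, 0, 0, 0, 0, 0, -1], [0, 0, 0, 0, 0, 0, -1], [0, 0, 0, 0, 0, 0, -1], [0, 0, 0, 0, 0, 0, -1]]]'

```text
time_s: 13.1
tool_pos: [0.5722, -0.0661, 0.0928]
tool_rot: [180.0, 0.0, -176.3]
force: [-4.1, 0.4, 11.4]
grip_width: 0.028
```

```bash
python3 look.py p11; python3 -W ignore jaw.py p11; python3 - <<'E'
import cv2
a=cv2.imread("pics/p4.png")[150:350,100:330];b=cv2.imread("pics/p11.png")[150:350,100:330]
cv2.imwrite("pics/cmp.png",cv2.resize(cv2.hconcat([a,b]),None,fx=1.7,fy=1.7))
E
```

```text
[ 0.5722 -0.0661  0.0928] [-4.1  0.4 11.4] [-0.03  0.95 -0.12] 0.027951370789962644 13.1
p11 [230.13 276.02] 3049 jaw mm 31.001291674203483 perp 0.18937208229911123
```

View pics/cmp.png

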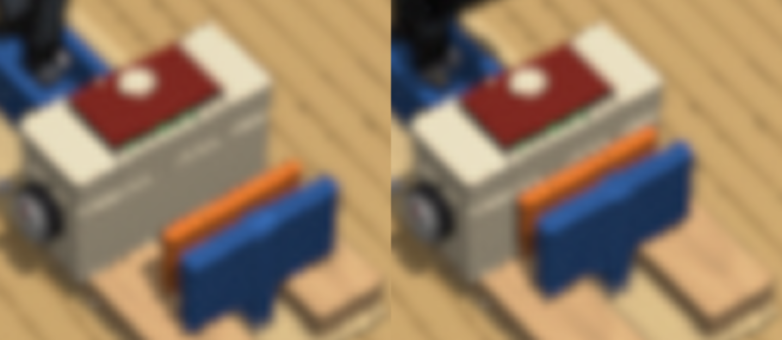

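>>> servo_tool --increments '[[[0, 0, 0, 0, 0, 0, 0.5], [0, 0, 0, 0, 0, 0, 0.5], [0, 0, 0, 0, 0, 0, 0.5], [0, 0, 0, 0, 0, 0, 0.5], [0, 0, 0, 0, 0, 0, 0.5], [0, 0, 0, 0, 0, 0, 0.5], [0, 0, 0, 0, 0, 0, 0.5], [0, 0, 0, 0, 0, 0, 0], [0, 0, 0, 0, 0, 0, 0], [0, 0, 0, 0, 0, 0, -0.15], [0, 0, 0, 0, 0, 0, -0.15], [0, 0, 0, 0, 0, 0, -0.15], [0, 0, 0, 0, 0, 0, -0.15]]]'

```text
time_s: 14.55
tool_pos: [0.572, -0.0662, 0.0925]
tool_rot: [180.0, 0.0, -176.2]
force: [-5.1, 0.0, 9.2]
grip_width: 0.0378
```

```bash
python3 look.py p12; python3 -W ignore jaw.py p12
```

```text
[ 0.572  -0.0662  0.0925] [-5.1  0.   9.2] [0.   0.85 0.01] 0.03781162071656652 14.55
p12 [227.55 273.42] 3043 jaw mm 34.87012289548117 perp 0.25626048780451993
```

>>> servo_tool --increments '[[[0, 0, 0, 0, 0, 0, -0.25], [0, 0, 0, 0, 0, 0, -0.25], [0, 0, 0, 0, 0, 0, -1], [0, 0, 0, 0, 0, 0, -1], [0, 0, 0, 0, 0, 0, -1], [0, 0, 0, 0, 0, 0, -1], [0, 0, 0, 0, 0, 0, -1]]]'

```text
time_s: 15.4
tool_pos: [0.572, -0.0661, 0.093]
tool_rot: [180.0, 0.0, -176.3]
force: [-4.8, -0.2, 13.2]
grip_width: 0.028
```

```bash
python3 look.py p13; python3 -W ignore jaw.py p13; python3 - <<'E'
import cv2
a=cv2.imread("pics/p11.png")[150:350,100:330];b=cv2.imread("pics/p13.png")[150:350,100:330]
cv2.imwrite("pics/cmp2.png",cv2.resize(cv2.hconcat([a,b]),None,fx=1.7,fy=1.7))
E
```

```text
[ 0.572  -0.0661  0.093 ] [-4.8 -0.2 13.2] [-0.07  1.15 -0.05] 0.0279760681302455 15.4
p13 [225.37 271.14] 3045 jaw mm 38.1995888193998 perp 0.35731975358967655
```

View pics/cmp2.png

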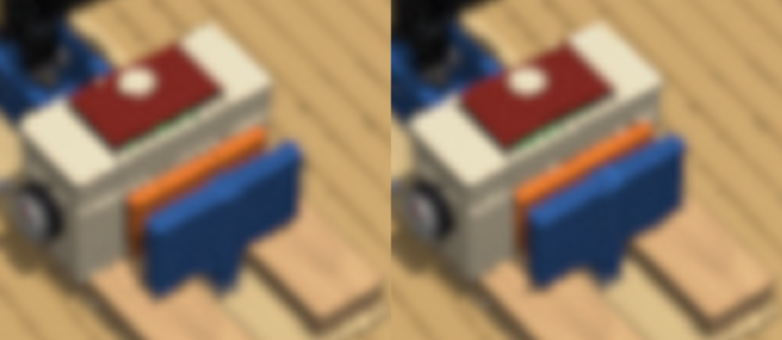

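```bash
cat > org.py <<'E'
from h import *
import sys
K=400/110
for n in sys.argv[1:]:
    im=cv2.imread(f"pics/{n}.png")[:,:400].astype(float)
    w=np.clip((im[...,2]-im[...,0]-110)/40,0,1)*np.clip((im[...,1]-60)/20,0,1)
    m=np.zeros(w.shape);m[215:360,170:330]=1;w=w*m
    ys,xs=np.mgrid[:400,:400];s=w.sum()
    B=np.clip((im[...,0]-im[...,2]-30)/40,0,1)*m;b=B.sum()
    o=np.array([(w*xs).sum(),(w*ys).sum()])/s;bb=np.array([(B*xs).sum(),(B*ys).sum()])/b
    print(n,"orange area",round(s),o.round(2),"blue-orange",(bb-o).round(2))
E
python3 org.py p4 p6 p7 p9 p10 p11 p12 p13
```

```text
p4 orange area 787 [237.27 268.1 ] blue-orange [13.73 28.49]
p6 orange area 799 [237.27 268.1 ] blue-orange [13.76 28.54]
p7 orange area 794 [232.57 263.68] blue-orange [13.89 28.45]
p9 orange area 763 [226.89 258.42] blue-orange [14.02 28.09]
p10 orange area 768 [221.67 253.49] blue-orange [14.07 28.02]
p11 orange area 714 [215.66 248.42] blue-orange [14.47 27.6 ]
p12 orange area 726 [213.27 246.04] blue-orange [14.28 27.37]
p13 orange area 641 [212.02 245.57] blue-orange [13.34 25.58]
```

```bash
cat > edge.py <<'E'
from h import *
import sys
from scipy.ndimage import map_coordinates
# average profile along motion direction, lines offset along pad's long edge
S=cam("scene");p=[.567,.031,.064];K=400/110
P=lambda x,y,z=.088:(proj(S,tow(p,[[x,y,z]]))[0]-[200,160]+.5)*K
ref=None
for n in sys.argv[1:]:
    im=cv2.imread(f"pics/{n}.png")[:,:400].astype(float)
    ys=np.arange(.03,.13,.00025);acc=[]
    for x in np.linspace(-.03,.03,25):
        uv=np.array([P(x,y) for y in ys])
        acc.append([map_coordinates(im[...,k],[uv[:,1],uv[:,0]],order=1) for k in range(3)])
    a=np.mean(acc,0);orr=a[2]-a[0]  # red-blue
    # orange front edge: rising through 70 ; orange->blue: falling through 40 ; blue end?
    i=np.argmax(orr);pk=orr[i]
    f=i
    while orr[f]>pk/2: f-=1
    g=i
    while orr[g]>0: g+=1
    j=g+np.argmin(orr[g:g+120]); mn=orr[j]
    k=g
    while orr[k]>mn/2:k+=1
    print(n,"peak",pk.round(0),"front",round(ys[f]*1e3,2),"zero",round(ys[g]*1e3,2),"bluehalf",round(ys[k]*1e3,2),"blue-front",round((ys[k]-ys[f])*1e3,2))
E
python3 edge.py p4 p6 p7 p9 p10 p11 p12 p13
```

```text
p4 peak 174.0 front 82.5 zero 102.0 bluehalf 104.5 blue-front 22.0
p6 peak 175.0 front 82.5 zero 102.0 bluehalf 104.5 blue-front 22.0
p7 peak 175.0 front 75.5 zero 95.0 bluehalf 97.5 blue-front 22.0
p9 peak 174.0 front 67.5 zero 86.75 bluehalf 89.25 blue-front 21.75
p10 peak 174.0 front 59.75 zero 79.25 bluehalf 81.75 blue-front 22.0
p11 peak 171.0 front 51.25 zero 70.75 bluehalf 73.25 blue-front 22.0
p12 peak 174.0 front 47.75 zero 66.75 bluehalf 69.25 blue-front 21.5
p13 peak 174.0 front 47.0 zero 63.5 bluehalf 65.75 blue-front 18.75
```

>>> servo_tool --increments '[[[0, 0, 0, 0, 0, 0, 0.5], [0, 0, 0, 0, 0, 0, 0.5], [0, 0, 0, 0, 0, 0, 0.5], [0, 0, 0, 0, 0, 0, 0.5], [0, 0, 0, 0, 0, 0, 0.5], [0, 0, 0, 0, 0, 0, 0.5], [0, 0, 0, 0, 0, 0, 0.5], [0, 0, 0, 0, 0, 0, 0.2], [0, 0, 0, 0, 0, 0, 0.1], [0, 0, 0, 0, 0, 0, 0.02], [0, 0, 0, 0, 0, 0, 0.0], [0, 0, 0, 0, 0, 0, 0.0], [0, 0, 0, 0, 0, 0, 0.0], [0, 0, 0, 0, 0, 0, 0.0]]]'

```text
time_s: 17.0
tool_pos: [0.572, -0.0661, 0.0921]
tool_rot: [180.0, 0.0, -176.2]
force: [-3.0, -0.2, 7.7]
grip_width: 0.0438
```

```bash
python3 look.py p14; python3 -W ignore jaw.py p14;python3 edge.py p14
```

```text
[ 0.572  -0.0661  0.0921] [-3.  -0.2  7.7] [-0.08  0.66 -0.02] 0.04378051397787715 17.0
p14 [224.02 269.05] 2695 jaw mm 40.76151877513199 perp 0.9158568249496248
p14 peak 172.0 front 47.0 zero 62.25 bluehalf 64.25 blue-front 17.25
```

>>> servo_tool --increments '[[[0, 0, 0, 0, 0, 0, -0.03], [0, 0, 0, 0, 0, 0, -0.06], [0, 0, 0, 0, 0, 0, -0.07], [0, 0, 0, 0, 0, 0, -0.07], [0, 0, 0, 0, 0, 0, -0.07]]]'

```text
time_s: 17.7
tool_pos: [0.572, -0.0661, 0.0923]
tool_rot: [180.0, 0.0, -176.2]
force: [-3.7, -0.3, 8.9]
grip_width: 0.0407
```

```bash
python3 look.py p15; python3 -W ignore jaw.py p15;python3 edge.py p13 p14 p15
```

```text
[ 0.572  -0.0661  0.0923] [-3.7 -0.3  8.9] [-0.07  0.78  0.01] 0.04070712262305272 17.7
p15 [222.91 268.48] 2643 jaw mm 42.022551616117404 perp 0.5511523791520989
p13 peak 174.0 front 47.0 zero 63.5 bluehalf 65.75 blue-front 18.75
p14 peak 172.0 front 47.0 zero 62.25 bluehalf 64.25 blue-front 17.25
p15 peak 170.0 front 47.0 zero 61.5 bluehalf 63.5 blue-front 16.5
```

View pics/p15.png

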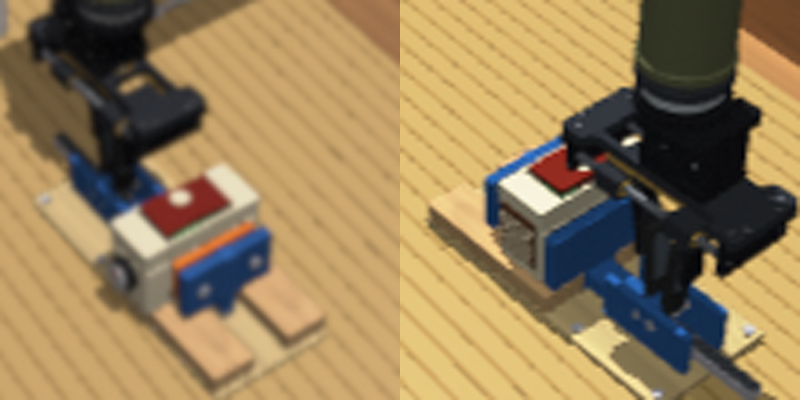

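>>> servo_tool --increments '[[[0, 0, 0, 0, 0, 0, -0.08], [0, 0, 0, 0, 0, 0, -0.09], [0, 0, 0, 0, 0, 0, -0.09], [0, 0, 0, 0, 0, 0, -0.09]]]'

```text
time_s: 18.3
tool_pos: [0.572, -0.0661, 0.0924]
tool_rot: [180.0, 0.0, -176.2]
force: [-3.7, -0.4, 9.7]
grip_width: 0.0397
```

```bash
python3 look.py p16; python3 -W ignore jaw.py p16;python3 edge.py p15 p16;python3 org.py p16; python3 - <<'E'
import cv2
f=__import__("h").cam("scene")["frame"];cv2.imwrite("pics/fin.png",cv2.resize(f[195:265,225:295],(700,600),interpolation=cv2.INTER_CUBIC))
E
```

```text
[ 0.572  -0.0661  0.0924] [-3.7 -0.4  9.7] [-0.08  0.77  0.05] 0.039744841630917925 18.3
p16 [222.79 268.24] 2622 jaw mm 42.28626746597323 perp 0.6392771897576403
p15 peak 170.0 front 47.0 zero 61.5 bluehalf 63.5 blue-front 16.5
p16 peak 169.0 front 47.0 zero 61.25 bluehalf 63.25 blue-front 16.25
p16 orange area 535 [211.6  245.08] blue-orange [11.19 23.17]
```

View pics/fin.png

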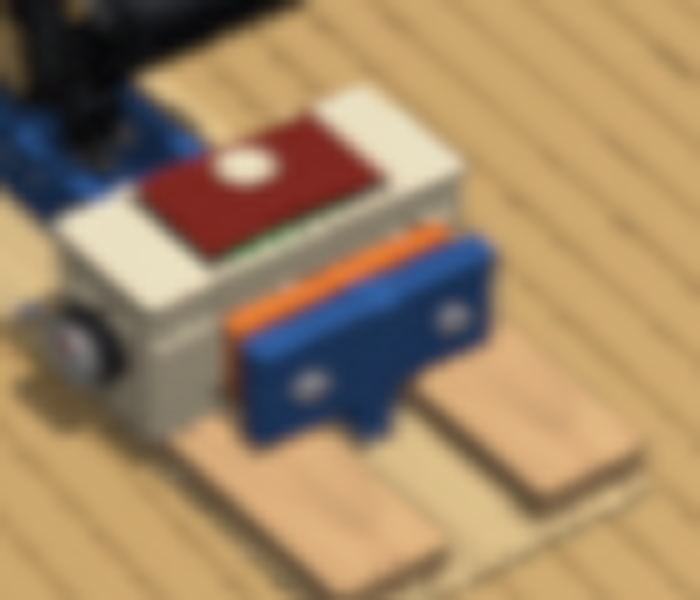

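>>> servo_tool --increments '[[[0, 0, 0, 0, 0, 0, -0.09], [0, 0, 0, 0, 0, 0, -0.09], [0, 0, 0, 0, 0, 0, -0.09], [0, 0, 0, 0, 0, 0, -0.09], [0, 0, 0, 0, 0, 0, -0.09], [0, 0, 0, 0, 0, 0, -0.09], [0, 0, 0, 0, 0, 0, -0.09], [0, 0, 0, 0, 0, 0, -0.09]]]'

```text
time_s: 19.35
tool_pos: [0.572, -0.0661, 0.0923]
tool_rot: [180.0, 0.0, -176.2]
force: [-4.2, 1.1, 9.1]
grip_width: 0.0398
```

```bash
python3 look.py p17; python3 edge.py p16 p17; python3 -c "
from cell import env
print(env.sign_off())"
```

```text
[ 0.572  -0.0661  0.0923] [-4.2  1.1  9.1] [ 0.01  0.83 -0.01] 0.03980438671884369 19.35
p16 peak 169.0 front 47.0 zero 61.25 bluehalf 63.25 blue-front 16.25
p17 peak 169.0 front 47.0 zero 61.25 bluehalf 63.25 blue-front 16.25
the job is handed in; nothing more can be done
None
```

I pressed the battery flap shut first, then squeezed the levers six times. The job was handed in at about 19.5 s with the levers still held part-squeezed and the pad pressing on the radio.

- **Flap:** After the gripper lifted away, the wrist picture matched the model of a fully shut flap, and the flap still looked shut in the last pictures. The press peaked at about 22 N, which is more than the detent's 6 to 8 N. The fingertips read about 4 mm higher than the flap's expected shut height, and I could not hear or feel the click itself.
- **Pad:** The pad's spring is pressed in about 5.8 mm by direct image measurement. An estimate from the tooth pitch and finger opening gave about 6.5 mm instead. Half way is 6.25 mm and the stop is 12.5 mm.
- **Holding:** Over the last 0.8 s before handing in, the finger opening stayed at 39.8 mm and the pad did not move. The wrist force was about 10 N.
- **Other things on the bench:** I only worked over the clamp and touched nothing else, but I did not take a final picture of the other items.

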